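Load the mould cassette up the ramp of the bioprinting cell

TASK

Pick up the cream mould cassette by its black fin, set it lengthwise on the low end of the loading ramp and let go; then push it from behind up between the blue guides, under the clear hood, and press it gently but firmly home for a moment until the sprung rubber pad of the top stop is fully pressed in and you feel the solid stop. Back away and leave the cassette resting flat and straight against that pad. Keep the cassette upright all the time, do not ram the stop, and leave the bottle, the jar and the blue box where they are.

Things in the scene. Friction and masses are not known exactly. Their poses are not given: they have to be found in the camera images.
- cassette: Loose mould cassette, 0.35 to 0.65 kg: cream slab 110 (x) x 90 (y) x 22 mm high, grey strips and red dots on top; black grip fin centred on its top, 60 mm along x, 16 mm thick across y, 22 mm tall (fin top 44 mm up). Origin: centre of underside, z up; same either way round. Starts flat on the table, off the ramp. Grip the fin across its 16 mm.
- deck: Deck of the fixed ramp: aluminium, 330 x 124 mm, climbing at 0.14 rad. Origin: middle of the low edge, on the surface, 10 mm over the table; x runs up the slope, y across, z square to it. Blue guides 14 mm high: flared lead-ins at x = 83 to 130 mm narrow the gap from 130 to 100 mm, then straight, 100 mm apart, to the top. Friction holds the cassette on the slope.
- hood_edge (a point): Middle of the lower side of the roof's downhill edge of the clear hood, 190 mm up the deck and 55 mm over it. The hood (roof 4 mm thick, red strip on the edge to 65 mm over the deck, white side walls 120 mm apart) covers the deck from here to x = 315 mm. The cassette with its fin passes under it; a gripper holding the fin does not. Axes as the deck.
- stop_bracket: Top stop: grey fixed plate 90 wide, 40 mm high. Origin: deck surface, middle of its downhill face, 316 mm up the deck; axes as deck. A steel rod stands out downhill, ending in a rubber pad (50 x 18 mm, 4 to 22 mm over the deck). Its setting varies and is not reported: the pad's free face is 33 to 57 mm downhill of the origin. The pad gives 4 mm on a light spring (0.4 to 0.7 N), then is solid: feel for it.
- bottle: Amber bottle, radius 30, height 130 mm, loose bystander; origin centre of underside.
- jar: White jar with orange cap, radius 32, height 65 mm, loose bystander; origin centre of underside.
- tipbox: Open blue box 110 x 80 x 50 mm, loose bystander; origin centre of underside.
There are look-alikes about, which are no part of the job. What is shaped like the cassette but purple is not meant.

How it is judged:
By the outcome, as a careful person would: the job done as asked, in the order asked, and still so for the second after the job is handed in, with the robot touching nothing.
It also fails if it takes over 59 s, if anything falls off the work surface, if the arm or the gripper's body presses on something with over 40 N, if the wrist force passes 120 N, or if a joint passes its speed limit or range.

ROBOT

A 6-joint arm with a two-finger parallel gripper is mounted at the origin on the work surface. World frame = base frame: x ahead of the robot, y to its left, z up, the work surface at z = 0. Lengths are in m, angles in rad, forces in N, time in s.
With the tool pointing down it reaches from about 0.25 to 0.725 m from the base axis. Payload 4 kg.
Tool frame: the origin (TCP) lies on the centre line of the jaws, within the pads' length; the fingertips stand 17 mm ahead of it and the grasp point (between the pads) lies 2 mm behind it; z points along the fingers, y is the line along which they close (so a half turn about z gives the same grasp; the last joint's range is limited). The gripper opens to 85 mm and grips with 20 to 120 N. Pads are 22 mm wide; open, the fingers measure 114 mm over their backs; the gripper's body (76 mm by 85 mm) begins 54 mm behind the grasp point. The pads swing forward as they close: fully open they stand 13 mm farther back than shut.
Start: joints at [1.165, 0.241, 0.005, 1.335, 0, 1.571], TCP at [0.197, 0.459, 0.248] pointing down, gripper open.
Joint ranges: [-2.72, 2.72], [-1.05, 1.87], [-1.09, 1.28], [-1.99, 2.15], [-1.42, 1.44], [-3.14, 3.14]. Speed limits (rad/s): [2.79, 2.79, 3.14, 3.14, 3.14, 3.14].

INTERFACE

Orientations are given as a unit quaternion [x, y, z, w].
In Python, from workcell import get_obs, imaging, order gives the robot as it stands.
- The arm moves only by the tool apply_moves, never from a script. Its argument "targets" is a list that holds one entry, the list of rows, each a list of 5 numbers: the shift along the world's x, y, z in units of 40 mm (1.0 is 40 mm), then the turn about the world's z in degrees, then the gripper command: -1 is shut, 1 is fully open, values between are in proportion. In form: [[[dx, dy, dz, turn, fingers], ...]]. A call has 1 to 8 rows; each row shifts and turns the commanded pose from where the row before left it; what a row does not reach is not made up. A row lasts 1/12 s, in which the tool goes at most 41.7 mm and 7.16 degrees, less where a joint would pass 70% of its speed; a pose out of reach is approached as far as the arm can. A call is refused whole if a number of a shift passes 1 or a number of a turn 7.16, either way. A call with a gripper value outside its range is refused whole. The fingers move at their own pace and stop on an object; the grip force is fixed at half the most. Time passes only in rows, so rows that do not move let the fingers close. It gives the time, the measured TCP pose, the force, the opening and the grip force at its end, in the units of the state.
- get_obs(): the state, without advancing time (a new reading comes with each control period).
- imaging.camera(name): name is "scene" or "top" or "wrist"; returns (picture, depth): 420x560x3 uint8, blue, green, red; 420x560 float32, m along the optical axis (not along the pixel's ray), 0 where there is no reading.
- imaging.get_calibration(name): a dict with "camera_matrix" (3x3 intrinsics, pixels), "eye" and "rotation" of the camera in the world; the wrist camera has in their place "hand_eye" (4x4, takes a point from camera to tool coordinates, whose origin is the TCP and whose axes are the flange's). Camera axes: x right, y down, z forward; pixel columns grow to the right and rows downward; lengths in m; the calibration is good to about 2 mm. The wrist camera is an equidistant fisheye: a pixel r from the principal point sees the ray r / f radians off the axis. A picture is of the moment at which its call begins: read the wrist's pose just before it. get_calibration takes no time and is no camera call.
- order.job_done(): hands the job in; it is judged then, once.
The state is a dict: "clock": time; "joint_pos": joint angles; "joint_vel": joint speeds; "tau": joint torques, N m; "eef_pos": TCP position; "tool_rot": TCP orientation; "ft_force": force on the tool from outside, world axes, zero at the start; "ft_torque": the same for the moment, N m; "grip_width": finger opening in m; "grasp_force": force on a finger pad.
Only numpy, scipy, OpenCV 4.12 (cv2) and the standard library are available. Lean on these libraries where they do the work, as an engineer would, in place of code of your own. Each camera call takes 0.05 s, during which the arm holds its last target. There are 200 camera calls.

## Working session

There is one attempt and no reset: what is moved stays moved. The work goes in short steps, Python scripts to look and compute and a tool call to move; the robot and the scene stay as the last step left them, time stands still between calls to the robot, and variables do not carry over. Pictures are saved under pics/ and viewed, at most 10 in all, crops included, and the job is handed in when it is done.

Besides the shell and the picture viewer there is one more tool, called after "Emit:" by a JSON object that holds its "method" and its "body". apply_moves: Moves the arm, as the interface text tells. Its arguments: {"type":"object","properties":{"targets":{"type":"array","items":{"type":"array","items":{"type":"array","items":{"type":"number"}}}}},"required":["targets"]}

```bash
mkdir -p pics; cat > h.py <<'E'
import numpy as np, cv2
from workcell import get_obs, imaging, order
def snap(n,f):
    p,d=imaging.camera(n); cv2.imwrite('pics/%s.png'%f,p); np.save('pics/%s.npy'%f,d); return p,d
def pt(n,f,u,v,z=None):
    c=imaging.get_calibration(n); K=np.array(c['camera_matrix']); R=np.array(c['rotation']); e=np.array(c['eye'])
    r=R@np.linalg.inv(K)@np.array([u,v,1.])
    if z is not None: return e+r*(z-e[2])/r[2]
    d=np.load('pics/%s.npy'%f)[int(v)-1:int(v)+2,int(u)-1:int(u)+2]; return e+r*np.median(d[d>0])
E
python3 - <<'E'
from h import *
for n in('scene','top'): snap(n,n+'0'); print(imaging.get_calibration(n))
print(get_obs())
E
```

```text
{'camera_matrix': array([[469.27586582,   0.        , 276.96082026],
       [  0.        , 469.27586582, 210.07157999],
       [  0.        ,   0.        ,   1.        ]]), 'eye': array([1.2889188 , 0.58868307, 1.06533825]), 'rotation': array([ 0.38626421,  0.8380354 , -0.35381356, -0.1526846 ])}
{'camera_matrix': array([[403.43133439,   0.        , 273.02534523],
       [  0.        , 403.43133439, 208.71387794],
       [  0.        ,   0.        ,   1.        ]]), 'eye': array([ 0.33894395, -0.0652197 ,  1.16958107]), 'rotation': array([ 0.70938336, -0.69828444,  0.07347287, -0.06144772])}
{'clock': 0.1, 'joint_pos': array([ 1.16498387e+00,  2.41385187e-01,  3.83754227e-03,  1.33521814e+00,
       -3.02722815e-05,  1.57079852e+00]), 'joint_vel': array([ 0.00016329, -0.0012086 ,  0.00232215,  0.00071221,  0.00080114,
        0.00115018]), 'tau': array([ 3.71510669e-04, -3.73137510e+01,  2.53009951e+01,  1.08607707e-02,
        5.06574895e-05,  4.02016724e-06]), 'eef_pos': array([0.1971733 , 0.45888171, 0.24747005]), 'tool_rot': array([ 2.01517747e-01,  9.79484368e-01, -9.67577524e-04, -1.83612706e-04]), 'ft_force': array([-0.31204369, -0.19005403, -0.05178207]), 'ft_torque': array([ 0.0430874 , -0.00742088,  0.00562063]), 'grasp_force': 0.0, 'grip_width': 0.08556702318977535}
```

View pics/top0.png

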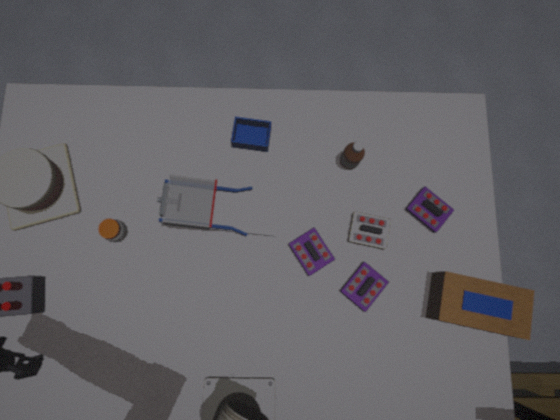

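View pics/scene0.png

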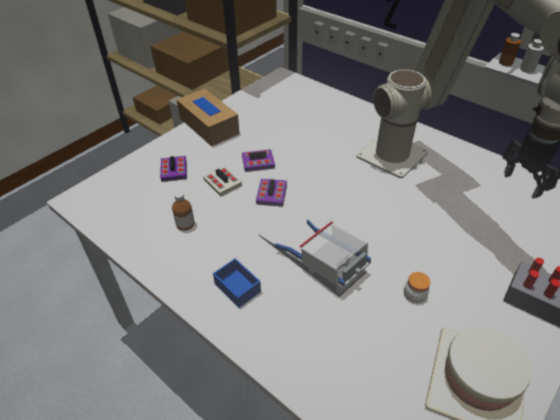

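```bash
sed -i 's/^import numpy.*/&\nfrom scipy.spatial.transform import Rotation as Ro/; s/R=np.array(c\[.rotation.\])/R=Ro.from_quat(c["rotation"]).as_matrix()/' h.py
python3 - <<'E'
from h import *
p=cv2.imread('pics/top0.png')[165:275,145:400]
p=cv2.resize(p,None,fx=3.1,fy=3.1,interpolation=cv2.INTER_CUBIC)
p=np.clip((p.astype(float)-40)*1.5,0,255).astype(np.uint8)
cv2.imwrite('pics/c1.png',p)
for u,v in[(370,230),(354,214),(385,215),(381,248),(350,244),(188,180),(240,200),(260,215),(110,229),(350,155),(215,180),(211,228)]: print(u,v,pt('top','top0',u,v).round(3))
E
```

```text
370 230 [ 0.501 -0.358  0.043]
354 214 [ 0.55  -0.319  0.022]
385 215 [ 0.552 -0.415  0.001]
381 248 [ 0.453 -0.397  0.01 ]
350 244 [ 0.465 -0.31  -0.001]
188 180 [0.621 0.15  0.105]
240 200 [0.584 0.013 0.027]
260 215 [ 0.543 -0.046  0.017]
110 229 [0.488 0.363 0.066]
350 155 [ 0.704 -0.295  0.094]
215 180 [0.624 0.078 0.098]
211 228 [0.5   0.092 0.034]
```

View pics/c1.png

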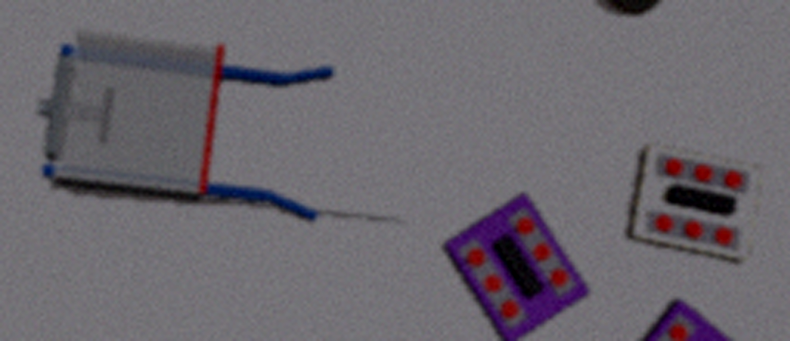

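```bash
cat >> h.py <<'E'
def deckT(x,y,yaw):
    T=np.eye(4); T[:3,:3]=(Ro.from_euler('z',yaw)*Ro.from_euler('y',-0.14)).as_matrix(); T[:3,3]=[x,y,.01]; return T
def proj(n,P):
    c=imaging.get_calibration(n); K=np.array(c['camera_matrix']); R=Ro.from_quat(c["rotation"]).as_matrix()
    q=(np.atleast_2d(P)-c['eye'])@R@K.T; return q[:,:2]/q[:,2:]
E
python3 - <<'E'
from h import *
from scipy.optimize import least_squares
S=3.1
obs=[((403,220),(0,.062,0)),((331,71),(.083,-.068,.014)),((313,215),(.083,.068,.014)),((221,46),(.19,-.062,.065)),((205,193),(.19,.062,.065)),((66,50),(.33,-.055,.014)),((48,171),(.33,.055,.014))]
uv=np.array([o[0] for o in obs])/S+[145,165]; L=np.array([o[1] for o in obs])
f=lambda q:(proj('top',L@deckT(*q)[:3,:3].T+deckT(*q)[:3,3])-uv).ravel()
r=least_squares(f,[.55,-.1,1.6],loss='soft_l1'); print(r.x,np.round(r.fun.reshape(-1,2),1))
T=deckT(*r.x); Ti=np.linalg.inv(T)
def loc(p): return (Ti@np.r_[p,1])[:3].round(4)
# deck points by depth
d=np.load('pics/top0.npy')
for u,v in [(225,203),(235,205),(245,208),(255,212),(265,218),(268,225)]: print('deck',loc(pt('top','top0',u,v)))
for cx,cy in [(106,90),(104,143),(112,90),(109,143)]:
    z=.01+.27*np.sin(.14)+.02; print('pad',loc(pt('top','',cx/S+145,cy/S+165,z)))
for cx,cy,z in [(668,192,.044),(735,205,.044),(645,147,.022),(760,165,.022),(740,260,.022),(631,237,.022)]: print('cas',pt('top','',cx/S+145,cy/S+165,z).round(4))
# dark mask of fin, red dots
p=cv2.imread('pics/top0.png'); m=np.zeros(p.shape[:2],bool); m[210:252,346:392]=1
fin=m&(p.max(2)<45); v,u=np.nonzero(fin); P=np.array([pt('top','',a,b,.044) for a,b in zip(u,v)])
lab=cv2.connectedComponentsWithStats(fin.astype(np.uint8)); print(lab[2],lab[3])
red=m&(p[...,2]>p[...,1].astype(int)+50); n,_,s,c=cv2.connectedComponentsWithStats(red.astype(np.uint8))
for i in range(1,n): print('red',s[i,4],pt('top','',*c[i],.023).round(4))
E
```

```text
[ 0.54457662 -0.09893845  1.49193924] [[ 1.3  0.2]
 [ 1.2  0. ]
 [ 2.1  0.1]
 [-0.3  1. ]
 [-0.7 -1.6]
 [-1.1  0.1]
 [-1.1 -0.4]]
deck [ 1.574e-01 -1.670e-02  1.000e-04]
deck [ 1.283e-01 -1.440e-02  1.000e-04]
deck [ 0.0987 -0.0093 -0.0007]
deck [ 0.0686 -0.0012 -0.0006]
deck [ 0.0378  0.0129 -0.0008]
deck [ 0.0271  0.0322 -0.0009]
pad [ 0.2867 -0.0227  0.0178]
pad [0.2819 0.0256 0.0185]
pad [ 0.2814 -0.0232  0.0186]
pad [0.2775 0.0251 0.0191]
cas [ 0.5087 -0.3311  0.044 ]
cas [ 0.4978 -0.3921  0.044 ]
cas [ 0.5543 -0.3158  0.022 ]
cas [ 0.539  -0.4234  0.022 ]
cas [ 0.4498 -0.4012  0.022 ]
cas [ 0.4695 -0.3008  0.022 ]
[[     0      0    560    420 235154]
 [   361    226      4      5      9]
 [   364    226      3      2      3]
 [   366    227     15      6     34]] [[279.48225418 209.49611319]
 [362.         228.        ]
 [365.         226.66666667]
 [372.85294118 229.97058824]]
red 16 [ 0.5366 -0.3411  0.023 ]
red 16 [ 0.5312 -0.3685  0.023 ]
red 16 [ 0.5258 -0.3959  0.023 ]
red 16 [ 0.4841 -0.331   0.023 ]
red 15 [ 0.4785 -0.3579  0.023 ]
red 16 [ 0.4735 -0.3854  0.023 ]
```

The top view, in full-picture pixels, puts the cassette at about (370,230), which is world (0.505, -0.363) with yaw 79°. The red hood strip runs (216,180)–(211,227). The pad face is at about (180,202), roughly 36 mm from the bracket. The ramp climbs towards +y, with its low edge at about (0.545, -0.099) and yaw 85.5°. The scene view agrees with this.

Emit:
{"method": "apply_moves", "body": {"targets": [[[0.32, -0.856, 0, -3.24, 1], [0.32, -0.856, 0, -3.24, 1], [0.32, -0.856, 0, -3.24, 1], [0.32, -0.856, 0, -3.24, 1], [0.32, -0.856, 0, -3.24, 1], [0.32, -0.856, 0, -3.24, 1], [0.32, -0.856, 0, -3.24, 1], [0.32, -0.856, 0, -3.24, 1]]]}}

```text
clock: 0.77
eef_pos: [0.2996, 0.1837, 0.2481]
tool_rot: [0.417, 0.909, -0.0, -0.0]
ft_force: [0.4, -0.3, 1.3]
grip_width: 0.0855
grasp_force: 0.0
```

Emit:
{"method": "apply_moves", "body": {"targets": [[[0.32, -0.856, 0, -3.24, 1], [0.32, -0.856, 0, -3.24, 1], [0.32, -0.856, 0, -3.24, 1], [0.32, -0.856, 0, -3.24, 1], [0.32, -0.856, 0, -3.24, 1], [0.32, -0.856, 0, -3.24, 1], [0.32, -0.856, 0, -3.24, 1], [0.32, -0.856, 0, -3.24, 1]]]}}

```text
clock: 1.43
eef_pos: [0.4021, -0.0904, 0.2481]
tool_rot: [0.611, 0.792, 0.0, -0.0]
ft_force: [0.2, 0.1, 0.8]
grip_width: 0.0852
grasp_force: 0.0
```

Emit:
{"method": "apply_moves", "body": {"targets": [[[0.32, -0.856, -0.2, -3.24, 1], [0.32, -0.856, -0.2, -3.24, 1], [0.32, -0.856, -0.2, -3.24, 1], [0.32, -0.856, -0.2, -3.24, 1], [0.32, -0.856, -0.2, -3.24, 1], [0.32, -0.856, -0.2, -3.24, 1], [0.32, -0.856, -0.2, -3.24, 1], [0.32, -0.856, -0.2, -3.24, 1]]]}}

```text
clock: 2.1
eef_pos: [0.5046, -0.364, 0.1831]
tool_rot: [0.773, 0.635, -0.0, -0.001]
ft_force: [0.7, 0.1, 0.7]
grip_width: 0.085
grasp_force: 0.0
```

```bash
cat >> h.py <<'E'
def wr():
    c=imaging.get_calibration('wrist'); return np.array(c['camera_matrix']),np.array(c['hand_eye'])
def wpose(o):
    T=np.eye(4); T[:3,:3]=Ro.from_quat(o['tool_rot']).as_matrix(); T[:3,3]=o['eef_pos']; return T
def wpt(o,u,v,z=None,d=None):
    K,H=wr(); X=wpose(o)@H; x=(u-K[0,2]); y=(v-K[1,2]); r=np.hypot(x,y); th=r/K[0,0]
    ray=np.array([x/r*np.sin(th),y/r*np.sin(th),np.cos(th)]); w=X[:3,:3]@ray; e=X[:3,3]
    return e+w*((z-e[2])/w[2] if d is None else d/ray[2])
def brief():
    o=get_obs(); T=wpose(o); y=T[:3,1]
    print(o['clock'],o['eef_pos'].round(4),'yline',np.degrees(np.arctan2(y[1],y[0])).round(2),'tilt',T[:3,2].round(3),'F',o['ft_force'].round(1),'w',round(o['grip_width'],4),o['grasp_force'])
    return o
E
python3 - <<'E'
from h import *
import pickle
o=brief(); pickle.dump(o,open('pics/w1.pkl','wb')); p,d=snap('wrist','w1'); print(wr())
m=p[...,2]>p[...,1].astype(int)+50; n,_,s,c=cv2.connectedComponentsWithStats(m.astype(np.uint8))
for i in range(1,n):
    if s[i,4]>15: print('red',s[i,4],c[i].round(1),wpt(o,*c[i],.023).round(4))
E
```

```text
2.1 [ 0.5046 -0.364   0.1831] yline -11.19 tilt [-0.001  0.001 -1.   ] F [0.7 0.1 0.7] w 0.085 0.0
(array([[325.1922621 ,   0.        , 282.14957518],
       [  0.        , 325.1922621 , 206.71368771],
       [  0.        ,   0.        ,   1.        ]]), array([[-5.60951026e-04, -9.59596560e-01, -2.81378976e-01,
         7.19016673e-02],
       [ 9.99998735e-01, -1.19517781e-04, -1.58598013e-03,
         1.39612413e-06],
       [ 1.48827129e-03, -2.81379509e-01,  9.59595413e-01,
        -1.26103840e-01],
       [ 0.00000000e+00,  0.00000000e+00,  0.00000000e+00,
         1.00000000e+00]]))
red 79 [209.    6.7] [ 0.4738 -0.1813  0.023 ]
red 24 [217.2   3.7] [ 0.4816 -0.1804  0.023 ]
red 180 [156.8  13.1] [ 0.4248 -0.1716  0.023 ]
red 17 [232.8   9.1] [ 0.4943 -0.1895  0.023 ]
red 220 [217.7  25.5] [ 0.4783 -0.2017  0.023 ]
red 169 [136.4  35.8] [ 0.401  -0.1871  0.023 ]
red 212 [195.1  48.4] [ 0.4544 -0.2175  0.023 ]
red 205 [173.5  71.4] [ 0.4307 -0.2328  0.023 ]
red 212 [251.8 164.1] [ 0.4827 -0.3315  0.023 ]
red 210 [312.7 164.1] [ 0.536 -0.342  0.023]
red 181 [106.4 171.5] [ 0.338  -0.3062  0.023 ]
red 200 [129.  184.1] [ 0.3598 -0.3241  0.023 ]
red 236 [252.4 194.8] [ 0.4772 -0.3592  0.023 ]
red 234 [312.1 194.8] [ 0.5305 -0.3697  0.023 ]
red 202 [152.9 197.2] [ 0.3815 -0.3421  0.023 ]
red 17 [125.3 195.6] [ 0.352  -0.3343  0.023 ]
red 161 [ 92.1 217.5] [ 0.3032 -0.3483  0.023 ]
red 36 [151.8 219.7] [ 0.3732 -0.3637  0.023 ]
red 222 [253.1 224. ] [ 0.4717 -0.3868  0.023 ]
red 225 [311.4 223.9] [ 0.5251 -0.3973  0.023 ]
red 169 [113.3 230. ] [ 0.3249 -0.3662  0.023 ]
red 90 [154.3 229.6] [ 0.3726 -0.3742  0.023 ]
red 180 [135.7 242.9] [ 0.3466 -0.3844  0.023 ]
red 156 [365.8 310.5] [ 0.5674 -0.5074  0.023 ]
red 148 [351.3 329.2] [ 0.5493 -0.5291  0.023 ]
red 128 [338.6 346.3] [ 0.5326 -0.551   0.023 ]
```

View pics/w1.png

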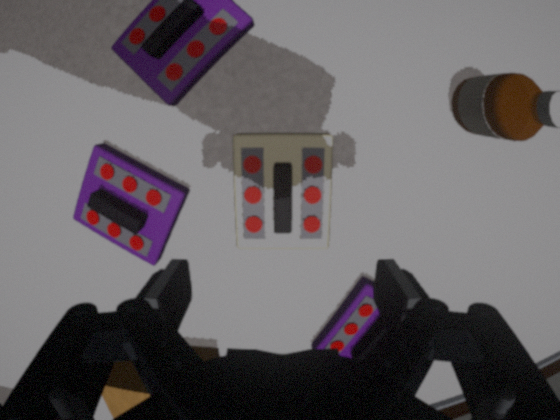

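The wrist picture shows the fin centred at (283,198) and square to the fingers, and the cassette centre at (0.504, -0.3645). I'll descend and grip.

Emit:
{"method": "apply_moves", "body": {"targets": [[[0, 0, -0.75, 0, 1], [0, 0, -0.75, 0, 1], [0, 0, -0.75, 0, 1], [0, 0, -0.6, 0, 1], [0, 0, -0.4, 0, 1], [0, 0, -0.28, 0, 1], [0, 0, 0, 0, 1], [0, 0, 0, 0, -1]]]}}

```text
clock: 2.82
eef_pos: [0.5043, -0.3621, 0.0428]
tool_rot: [0.772, 0.636, -0.0, -0.001]
ft_force: [0.4, -1.0, 0.5]
grip_width: 0.0754
grasp_force: 0.0
```

Emit:
{"method": "apply_moves", "body": {"targets": [[[0, 0, 0, 0, -1], [0, 0, 0, 0, -1], [0, 0, 0, 0, -1], [0, 0, 0, 0, -1], [0, 0, 0, 0, -1], [0, 0, 0, 0, -1], [0, 0, 0, 0, -1], [0, 0, 0, 0, -1]]]}}

```text
clock: 3.48
eef_pos: [0.5049, -0.3627, 0.0443]
tool_rot: [0.772, 0.636, 0.0, 0.001]
ft_force: [-1.1, 1.0, 5.9]
grip_width: 0.0145
grasp_force: 62.7
```

Emit:
{"method": "apply_moves", "body": {"targets": [[[0, 0, 0.5, 0, -1], [0, 0, 0.7, 0, -1], [0, 0, 0.8, 0, -1], [0.1, 0.7, 0.4, 0.6, -1], [0.1, 0.8, 0, 0.6, -1], [0.1, 0.8, 0, 0.6, -1], [0.1, 0.8, 0, 0.6, -1], [0.1, 0.8, 0, 0.6, -1]]]}}

```text
clock: 4.15
eef_pos: [0.5232, -0.2045, 0.1374]
tool_rot: [0.755, 0.656, -0.001, -0.002]
ft_force: [1.4, 0.9, -6.2]
grip_width: 0.0147
grasp_force: 61.2
```

Emit:
{"method": "apply_moves", "body": {"targets": [[[0.1, 0.8, 0, 0.6, -1], [0.1, 0.8, 0, 0.6, -1], [0.1, 0.8, 0, 0.6, -1], [0.1, 0.8, 0, 0.6, -1], [0.1, 0.8, 0, 0.6, -1], [0.1, 0.6, 0, 0.6, -1], [0, 0, 0, 0, -1], [0, 0, 0, 0, -1]]]}}

```text
clock: 4.82
eef_pos: [0.5475, -0.0208, 0.1375]
tool_rot: [0.733, 0.681, -0.001, -0.001]
ft_force: [0.2, -1.0, -5.4]
grip_width: 0.0146
grasp_force: 61.2
```

```bash
python3 - <<'E'
from h import *
import pickle
o=brief(); pickle.dump(o,open('pics/w2.pkl','wb')); p,d=snap('wrist','w2')
cv2.imwrite('pics/w2b.png',cv2.resize(np.clip(p[:300].astype(float)*1.3,0,255).astype(np.uint8),None,fx=1.42,fy=1.42))
E
```

```text
4.8167 [ 0.5475 -0.0208  0.1375] yline -4.23 tilt [-0.003 -0.    -1.   ] F [ 0.2 -1.  -5.4] w 0.0146 61.18429183959961
```

View pics/w2b.png

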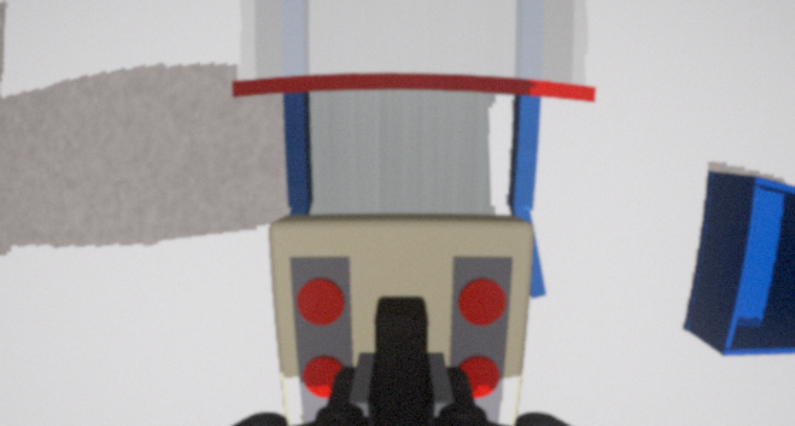

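```bash
python3 - <<'E'
from h import *
import pickle
o=pickle.load(open('pics/w2.pkl','rb')); T=deckT(.5446,-.0989,1.4919); K,H=wr()
def dk(u,v,h):
    e=(wpose(o)@H)[:3,3]; p=wpt(o,u/1.42,v/1.42,0.); n=T[:3,2]; q=T[:3,3]+h*n
    w=p-e; P=e+w*(n@(q-e))/(n@w); return (np.linalg.inv(T)@np.r_[P,1])[:3].round(4),P.round(4)
for u,v,h in[(309,97,0),(311,213,0),(515,97,0),(512,213,0),(233,90,.06),(595,95,.06),(415,80,.06),(528,208,.014),(543,296,.014)]: print(u,v,*dk(u,v,h))
print('tcp',(np.linalg.inv(T)@np.r_[o['eef_pos'],1])[:3])
for u,v in[(320,301),(482,301)]: print(wpt(o,u/1.42,v/1.42,o['eef_pos'][2]-.0205))
E
```

```text
309 97 [0.1851 0.0493 0.    ] [0.5099 0.0877 0.0358]
311 213 [ 0.1252  0.0507 -0.    ] [0.5039 0.0287 0.0275]
515 97 [ 0.1862 -0.0519 -0.    ] [0.6108 0.0808 0.036 ]
512 213 [ 0.1261 -0.0538  0.    ] [0.6081 0.0213 0.0276]
233 90 [0.1897 0.0665 0.06  ] [0.4924 0.0852 0.0959]
595 95 [ 0.1894 -0.0691  0.06  ] [0.6277 0.0743 0.0958]
415 80 [ 0.1903 -0.001   0.06  ] [0.5598 0.0805 0.096 ]
528 208 [ 0.1324 -0.0583  0.014 ] [0.6129 0.0253 0.0423]
543 296 [ 0.085  -0.0717  0.014 ] [ 0.6225 -0.0226  0.0357]
tcp [0.09512115 0.00325525 0.11538766]
[0.52213563 0.00744882 0.11703221]
[0.5764039  0.00348517 0.11703221]
```

The guides' midline is 1.3 mm off my deck model and its yaw agrees, with the left guide foot at (309,97) and the right at (515,97) in the crop. I overshot a little uphill, so I'll correct that and lower.

Emit:
{"method": "apply_moves", "body": {"targets": [[[0.09, -0.32, -0.2, -0.3, -1], [0, 0, -0.5, 0, -1], [0, 0, -0.45, 0, -1], [0, 0, -0.3, 0, -1], [0, 0, -0.16, 0, -1], [0, 0, 0, 0, -1], [0, 0, 0, 0, -1]]]}}

```text
clock: 5.45
eef_pos: [0.5519, -0.0364, 0.0743]
tool_rot: [0.736, 0.677, -0.0, -0.0]
ft_force: [-1.1, 0.3, -5.3]
grip_width: 0.0144
grasp_force: 61.1
```

Emit:
{"method": "apply_moves", "body": {"targets": [[[0, 0, -0.03, 0, -1], [0, 0, -0.03, 0, -1], [0, 0, -0.03, 0, -1], [0, 0, 0, 0, -1]]]}}

```text
clock: 5.78
eef_pos: [0.5524, -0.0352, 0.0715]
tool_rot: [0.736, 0.677, 0.0, 0.0]
ft_force: [-0.6, -0.8, -5.1]
grip_width: 0.0146
grasp_force: 61.2
```

Emit:
{"method": "apply_moves", "body": {"targets": [[[-0.02, 0.02, -0.03, 0, -1], [0, 0, -0.03, 0, -1], [0, 0, -0.02, 0, -1], [0, 0, 0, 0, -1]]]}}

```text
clock: 6.12
eef_pos: [0.552, -0.0348, 0.0698]
tool_rot: [0.736, 0.677, 0.001, 0.001]
ft_force: [-2.8, -2.6, 5.5]
grip_width: 0.0144
grasp_force: 62.8
```

Emit:
{"method": "apply_moves", "body": {"targets": [[[0, 0, -0.03, 0, -1], [0, 0, -0.03, 0, -1], [0, 0, 0, 0, -1]]]}}

```text
clock: 6.37
eef_pos: [0.5519, -0.0361, 0.068]
tool_rot: [0.736, 0.677, -0.0, 0.002]
ft_force: [-5.3, -7.5, 9.4]
grip_width: 0.0142
grasp_force: 63.5
```

Emit:
{"method": "apply_moves", "body": {"targets": [[[0, 0, -0.03, 0, -1], [0, 0, -0.03, 0, -1], [0, 0, 0, 0, -1]]]}}

```text
clock: 6.62
eef_pos: [0.5518, -0.0373, 0.066]
tool_rot: [0.736, 0.677, -0.001, 0.003]
ft_force: [-6.1, -9.7, 12.3]
grip_width: 0.0147
grasp_force: 64.2
```

Emit:
{"method": "apply_moves", "body": {"targets": [[[0, 0, -0.02, 0, -1], [0, 0, -0.02, 0, -1], [0, 0, 0, 0, -1]]]}}

```text
clock: 6.87
eef_pos: [0.5518, -0.0381, 0.0646]
tool_rot: [0.736, 0.676, -0.002, 0.004]
ft_force: [-7.7, -12.0, 13.9]
grip_width: 0.0141
grasp_force: 64.6
```

Emit:
{"method": "apply_moves", "body": {"targets": [[[0, 0, 0, 0, -0.5], [0, 0, 0, 0, -0.4], [0, 0, 0, 0, -0.2], [0, 0, 0, 0, 0], [0, 0, 0, 0, 0.2], [0, 0, 0, 0, 0.2], [0, 0, 0, 0, 0.2]]]}}

```text
clock: 7.45
eef_pos: [0.5514, -0.0341, 0.0613]
tool_rot: [0.735, 0.678, -0.0, -0.0]
ft_force: [0.1, 0.1, 0.2]
grip_width: 0.051
grasp_force: 0.0
```

Emit:
{"method": "apply_moves", "body": {"targets": [[[0, 0, 0.4, 0, 0.2], [0, 0, 0.8, 0, 0.2], [0, 0, 0.8, 0, 0.2], [0, -0.5, 0.5, 0, 0], [0, -0.8, 0, 0, 0], [0, -0.8, 0, 0, 0], [0, -0.4, 0, 0, 0], [0, 0, 0, 0, 0]]]}}

```text
clock: 8.12
eef_pos: [0.5514, -0.1376, 0.1616]
tool_rot: [0.737, 0.676, -0.0, 0.001]
ft_force: [0.1, 0.6, 0.2]
grip_width: 0.0425
grasp_force: 0.0
```

```bash
python3 - <<'E'
from h import *
import pickle
o=brief(); pickle.dump(o,open('pics/w3.pkl','wb')); p,d=snap('wrist','w3')
cv2.imwrite('pics/w3b.png',cv2.resize(np.clip(p.astype(float)*1.3,0,255).astype(np.uint8),None,fx=1.42,fy=1.42))
T=deckT(.5446,-.0989,1.4919); K,H=wr()
m=p[...,2]>p[...,1].astype(int)+50; n,_,s,c=cv2.connectedComponentsWithStats(m.astype(np.uint8))
for i in range(1,n):
    if s[i,4]<40: continue
    e=(wpose(o)@H)[:3,3]; w=wpt(o,*c[i],0.)-e; nn=T[:3,2]; q=T[:3,3]+.023*nn
    P=e+w*(nn@(q-e))/(nn@w); L=(np.linalg.inv(T)@np.r_[P,1])[:3]
    if abs(L[1])<.08 and -.05<L[0]<.2: print(s[i,4],c[i].round(),L.round(4))
E
```

```text
8.1167 [ 0.5514 -0.1376  0.1616] yline -4.96 tilt [ 0.001 -0.001 -1.   ] F [0.1 0.6 0.2] w 0.0425 0.0
341 [308.  41.] [ 0.0933 -0.0294  0.023 ]
307 [234.  43.] [0.093  0.0252 0.023 ]
322 [308.  78.] [ 0.0647 -0.0292  0.023 ]
318 [234.  79.] [0.0649 0.0252 0.023 ]
303 [236. 116.] [0.0367 0.0253 0.023 ]
305 [307. 115.] [ 0.0366 -0.029   0.023 ]
```

View pics/w3b.png

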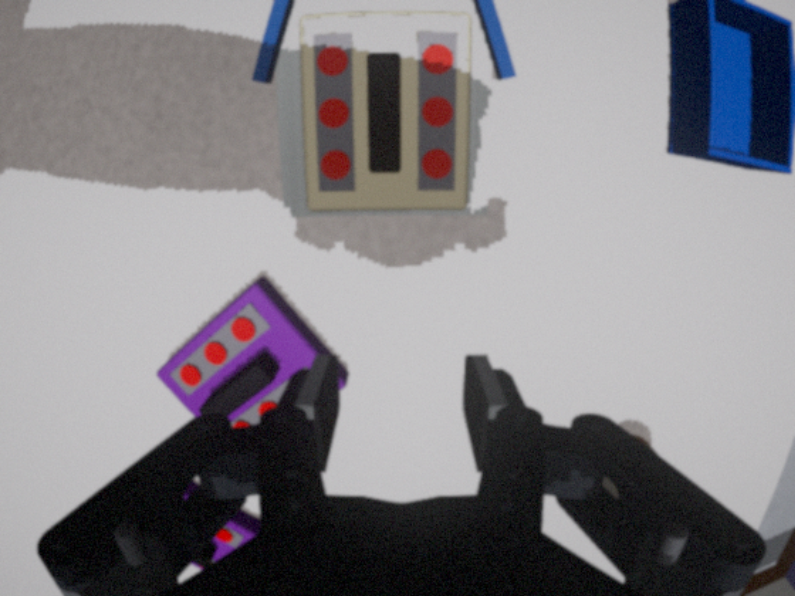

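The cassette is flat on the deck at x = 65 mm, y = -2 mm and straight, with its dots at local y of +25 and -29 mm. I'll lower the half-open fingers behind it.

Emit:
{"method": "apply_moves", "body": {"targets": [[[-0.16, 0.56, 0, 0.4, 0], [0, 0, -0.7, 0, 0], [0, 0, -0.8, 0, 0], [0, 0, -0.8, 0, 0], [0, 0, -0.5, 0, 0], [0, 0, -0.3, 0, 0], [0, 0, 0, 0, 0], [0, 0, 0, 0, 0]]]}}

```text
clock: 8.83
eef_pos: [0.5443, -0.1107, 0.0368]
tool_rot: [0.733, 0.681, -0.001, -0.001]
ft_force: [-0.2, -0.3, 0.1]
grip_width: 0.0426
grasp_force: 0.0
```

```bash
python3 - <<'E'
from h import *
o=brief(); T=deckT(.5446,-.0989,1.4919); print(np.linalg.inv(T)@np.r_[o['eef_pos'],1])
print('per 40mm up-slope:',T[:3,0])
E
```

```text
8.8333 [ 0.5443 -0.1107  0.0368] yline -4.23 tilt [-0.002  0.001 -1.   ] F [-0.2 -0.3  0.1] w 0.0426 0.0
[-7.96155021e-03 -6.56926066e-04  2.81727676e-02  1.00000000e+00]
per 40mm up-slope: [0.07804338 0.98713573 0.13954311]
```

Emit:
{"method": "apply_moves", "body": {"targets": [[[0.008, 0.099, 0.014, -0.3, 0], [0.008, 0.099, 0.014, 0, 0], [0.012, 0.148, 0.021, 0, 0], [0.016, 0.197, 0.028, 0, 0], [0.016, 0.197, 0.028, 0, 0], [0.016, 0.197, 0.028, 0, 0], [0.012, 0.148, 0.021, 0, 0], [0.008, 0.099, 0.014, 0, 0]]]}}

```text
clock: 9.5
eef_pos: [0.5495, -0.0651, 0.0455]
tool_rot: [0.735, 0.678, -0.0, 0.002]
ft_force: [-0.2, -7.0, 0.9]
grip_width: 0.0427
grasp_force: 3.2
```

Emit:
{"method": "apply_moves", "body": {"targets": [[[0.012, 0.148, 0.021, 0, 0], [0.016, 0.197, 0.028, 0, 0], [0.016, 0.197, 0.028, 0, 0], [0.016, 0.197, 0.028, 0, 0], [0.016, 0.197, 0.028, 0, 0], [0.016, 0.197, 0.028, 0, 0], [0.012, 0.148, 0.021, 0, 0], [0.008, 0.099, 0.014, 0, 0]]]}}

```text
clock: 10.17
eef_pos: [0.5538, -0.0101, 0.0532]
tool_rot: [0.735, 0.678, -0.0, 0.002]
ft_force: [-1.5, -7.5, 1.4]
grip_width: 0.0429
grasp_force: 3.4
```

```bash
python3 - <<'E'
from h import *
o=brief(); T=deckT(.5446,-.0989,1.4919); print(np.linalg.inv(T)@np.r_[o['eef_pos'],1])
p,d=snap('wrist','w4')
cv2.imwrite('pics/w4b.png',cv2.resize(np.clip(p.astype(float)*1.3,0,255).astype(np.uint8),None,fx=1.42,fy=1.42))
E
```

```text
10.1667 [ 0.5538 -0.0101  0.0532] yline -4.64 tilt [ 0.002 -0.003 -1.   ] F [-1.5 -7.5  1.4] w 0.0429 3.4084092965349555
[ 0.09439863 -0.00220466  0.0303454   1.        ]
```

View pics/w4b.png

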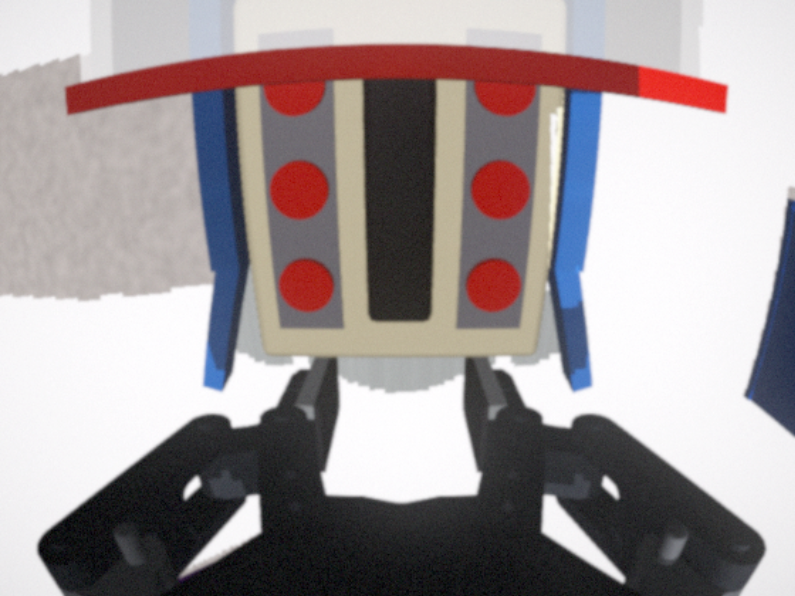

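The cassette is straight and between the guides, with its rear edge at row 355 and the fin passing under the red strip. I'll carry on pushing and slow down near the pad.

Emit:
{"method": "apply_moves", "body": {"targets": [[[0.012, 0.148, 0.021, 0, 0], [0.014, 0.173, 0.0245, 0, 0], [0.014, 0.173, 0.0245, 0, 0], [0.014, 0.173, 0.0245, 0, 0], [0.014, 0.173, 0.0245, 0, 0], [0.014, 0.173, 0.0245, 0, 0], [0.008, 0.099, 0.014, 0, 0], [0.004, 0.05, 0.007, 0, 0]]]}}

```text
clock: 10.88
eef_pos: [0.5575, 0.0361, 0.0597]
tool_rot: [0.735, 0.678, -0.001, 0.002]
ft_force: [0.1, -8.7, 2.4]
grip_width: 0.0427
grasp_force: 3.9
```

Emit:
{"method": "apply_moves", "body": {"targets": [[[0.004, 0.05, 0.007, 0, 0], [0.004, 0.05, 0.007, 0, 0], [0.004, 0.05, 0.007, 0, 0], [0, 0, 0, 0, 0]]]}}

```text
clock: 11.22
eef_pos: [0.5579, 0.0419, 0.0605]
tool_rot: [0.735, 0.678, -0.001, 0.002]
ft_force: [-0.5, -7.5, 1.7]
grip_width: 0.0426
grasp_force: 3.3
```

Emit:
{"method": "apply_moves", "body": {"targets": [[[0.003, 0.037, 0.005, 0, 0], [0.003, 0.037, 0.005, 0, 0], [0.003, 0.037, 0.005, 0, 0], [0.003, 0.037, 0.005, 0, 0], [0, 0, 0, 0, 0]]]}}

```text
clock: 11.63
eef_pos: [0.5583, 0.0476, 0.0613]
tool_rot: [0.735, 0.678, -0.001, 0.002]
ft_force: [-0.4, -7.8, 2.8]
grip_width: 0.0427
grasp_force: 3.6
```

Emit:
{"method": "apply_moves", "body": {"targets": [[[0.002, 0.025, 0.0035, 0, 0], [0.002, 0.025, 0.0035, 0, 0], [0.002, 0.025, 0.0035, 0, 0], [0, 0, 0, 0, 0]]]}}

```text
clock: 11.97
eef_pos: [0.5585, 0.0504, 0.0617]
tool_rot: [0.735, 0.678, -0.001, 0.002]
ft_force: [-0.7, -7.4, 3.9]
grip_width: 0.0426
grasp_force: 3.7
```

Emit:
{"method": "apply_moves", "body": {"targets": [[[0.002, 0.025, 0.0035, 0, 0], [0.002, 0.025, 0.0035, 0, 0], [0, 0, 0, 0, 0]]]}}

```text
clock: 12.22
eef_pos: [0.5587, 0.0523, 0.062]
tool_rot: [0.735, 0.678, -0.001, 0.002]
ft_force: [-1.6, -7.4, 2.9]
grip_width: 0.0425
grasp_force: 3.8
```

Emit:
{"method": "apply_moves", "body": {"targets": [[[0.002, 0.025, 0.0035, 0, 0], [0.002, 0.025, 0.0035, 0, 0], [0, 0, 0, 0, 0]]]}}

```text
clock: 12.47
eef_pos: [0.5588, 0.0544, 0.0623]
tool_rot: [0.735, 0.678, -0.001, 0.002]
ft_force: [-0.8, -7.6, 2.5]
grip_width: 0.043
grasp_force: 3.8
```

Emit:
{"method": "apply_moves", "body": {"targets": [[[0.002, 0.025, 0.0035, 0, 0], [0.002, 0.025, 0.0035, 0, 0], [0, 0, 0, 0, 0]]]}}

```text
clock: 12.72
eef_pos: [0.559, 0.0562, 0.0626]
tool_rot: [0.735, 0.678, -0.001, 0.002]
ft_force: [-0.6, -6.7, 2.8]
grip_width: 0.0427
grasp_force: 4.0
```

Emit:
{"method": "apply_moves", "body": {"targets": [[[0.002, 0.025, 0.0035, 0, 0], [0.002, 0.025, 0.0035, 0, 0], [0, 0, 0, 0, 0]]]}}

```text
clock: 12.97
eef_pos: [0.5591, 0.0581, 0.0628]
tool_rot: [0.735, 0.678, -0.001, 0.002]
ft_force: [-1.5, -8.3, 3.4]
grip_width: 0.0429
grasp_force: 4.1
```

Emit:
{"method": "apply_moves", "body": {"targets": [[[0.002, 0.025, 0.0035, 0, 0], [0.002, 0.025, 0.0035, 0, 0], [0, 0, 0, 0, 0]]]}}

```text
clock: 13.22
eef_pos: [0.5592, 0.0598, 0.0631]
tool_rot: [0.736, 0.677, -0.001, 0.002]
ft_force: [-0.6, -8.7, 3.4]
grip_width: 0.0423
grasp_force: 4.6
```

Emit:
{"method": "apply_moves", "body": {"targets": [[[0.002, 0.025, 0.0035, 0, 0], [0, 0, 0, 0, 0]]]}}

```text
clock: 13.38
eef_pos: [0.5592, 0.0599, 0.0631]
tool_rot: [0.736, 0.677, -0.002, 0.003]
ft_force: [-0.6, -11.8, 2.7]
grip_width: 0.0427
grasp_force: 5.7
```

Emit:
{"method": "apply_moves", "body": {"targets": [[[0.002, 0.025, 0.0035, 0, 0], [0, 0, 0, 0, 0]]]}}

```text
clock: 13.55
eef_pos: [0.5592, 0.0601, 0.0632]
tool_rot: [0.736, 0.677, -0.003, 0.003]
ft_force: [-1.5, -13.6, 2.2]
grip_width: 0.0428
grasp_force: 6.7
```

Emit:
{"method": "apply_moves", "body": {"targets": [[[0.002, 0.025, 0.0035, 0, 0], [0, 0, 0, 0, 0]]]}}

```text
clock: 13.72
eef_pos: [0.5592, 0.0603, 0.0632]
tool_rot: [0.736, 0.677, -0.003, 0.004]
ft_force: [-0.3, -15.4, 2.9]
grip_width: 0.0429
grasp_force: 7.8
```

The tool has stalled and the force climbs with each step, so this is the solid stop. I'll press a bit more, hold, then back off slowly.

Emit:
{"method": "apply_moves", "body": {"targets": [[[0.002, 0.025, 0.0035, 0, 0], [0.002, 0.025, 0.0035, 0, 0], [0.002, 0.025, 0.0035, 0, 0], [0, 0, 0, 0, 0], [0, 0, 0, 0, 0], [0, 0, 0, 0, 0], [0, 0, 0, 0, 0], [0, 0, 0, 0, 0]]]}}

```text
clock: 14.38
eef_pos: [0.5591, 0.0608, 0.0633]
tool_rot: [0.737, 0.676, -0.005, 0.005]
ft_force: [-1.2, -22.3, 2.0]
grip_width: 0.0428
grasp_force: 10.8
```

Emit:
{"method": "apply_moves", "body": {"targets": [[[-0.004, -0.05, -0.007, 0, 0], [-0.004, -0.05, -0.007, 0, 0], [-0.004, -0.05, -0.007, 0, 0], [-0.004, -0.05, -0.007, 0, 0], [-0.008, -0.1, -0.014, 0, 0], [-0.016, -0.2, -0.028, 0, 0], [-0.03, -0.4, -0.05, 0, 0], [-0.05, -0.6, 0, 0, 0]]]}}

```text
clock: 15.05
eef_pos: [0.5546, 0.0094, 0.0577]
tool_rot: [0.734, 0.679, 0.0, -0.001]
ft_force: [-0.2, 0.2, -0.6]
grip_width: 0.0426
grasp_force: 0.0
```

Emit:
{"method": "apply_moves", "body": {"targets": [[[-0.05, -0.6, 0.2, 0, 0], [-0.05, -0.6, 0.6, 0, 0], [0, -0.3, 0.8, 0, 0], [0, 0, 0.8, 0, 0], [0, 0, 0.6, 0, 0], [0, 0, 0, 0, 0], [0, 0, 0, 0, 0]]]}}

```text
clock: 15.63
eef_pos: [0.5519, -0.052, 0.1799]
tool_rot: [0.735, 0.678, 0.002, 0.001]
ft_force: [0.3, -0.0, -0.7]
grip_width: 0.0426
grasp_force: 0.0
```

```bash
python3 - <<'E'
from h import *
brief(); a,_=snap('top','top5'); snap('wrist','w5'); s,_=snap('scene','scene5')
t=cv2.resize(a[170:240,150:290],None,fx=5,fy=5,interpolation=cv2.INTER_CUBIC)
q=cv2.resize(s[205:300,255:395],None,fx=5,fy=2.5,interpolation=cv2.INTER_CUBIC)
cv2.imwrite('pics/c5.png',np.vstack([t,q]))
o=cv2.imread('pics/top0.png'); df=cv2.absdiff(a,o).max(2)
for n,(u,v) in dict(bottle=(352,155),jar=(110,229),box=(251,134)).items(): print(n,df[v-14:v+14,u-14:u+14].mean())
E
```

```text
15.6333 [ 0.5519 -0.052   0.1799] yline -4.6 tilt [ 0.004  0.    -1.   ] F [ 0.3 -0.  -0.7] w 0.0426 0.0
bottle 4.158163265306122
jar 4.197704081632653
box 72.22831632653062
```

View pics/c5.png

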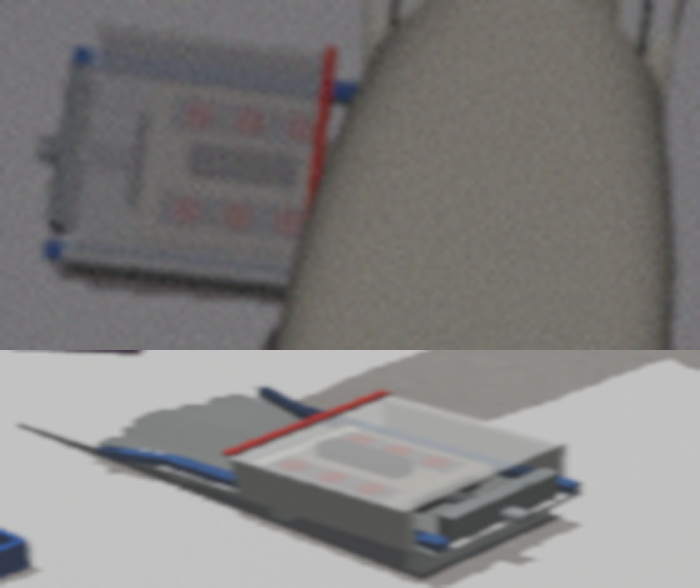

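The cassette sits under the hood against the pad: in the top crop the pad is at column ~140 and the cassette's front edge at ~150, straight between the guides. I'll do one numeric check of its yaw and that the box stayed put.

```bash
python3 - <<'E'
from h import *
a=cv2.imread('pics/scene0.png');b=cv2.imread('pics/scene5.png'); df=cv2.absdiff(a,b).max(2)
for n,(u,v) in dict(bottle=(183,214),jar=(418,286),box=(237,281)).items(): print(n,df[v-20:v+20,u-20:u+20].mean())
# top-view dots through the hood, fin ends, in deck frame
T=deckT(.5446,-.0989,1.4919); Ti=np.linalg.inv(T); c=imaging.get_calibration('top'); e=np.array(c['eye'])
for u,v,h in[(200,117,.023),(300,127,.023),(187,210,.023),(290,221,.023),(152,100,.022),(142,225,.022)]:
    w=pt('top','',u/5+150,v/5+170,0.)-e; n=T[:3,2]; q=T[:3,3]+h*n; P=e+w*(n@(q-e))/(n@w); print((Ti@np.r_[P,1])[:2].round(4))
E
```

```text
bottle 6.66625
jar 6.98375
box 5.913125
[ 0.2572 -0.0272]
[ 0.2019 -0.0286]
[0.2574 0.0258]
[0.2009 0.0252]
[ 0.2846 -0.0336]
[0.2805 0.0369]
```

```bash
python3 -c "
from h import *
print(order.job_done())"
```

```text
the job is handed in; nothing more can be done
None
```

The job is handed in, at about 16 s on the robot's clock: the cassette was pressed to the solid stop at about 22 N and left straight against the pad, and the bottle, jar and blue box are where they were.

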